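Unlock the soldering class's kit case

TASK

The kit case on the soldering bench is locked by three thumbwheels with dotted faces. Seen from the robot's side, set them from left to right to four, one and three dots on top, then push the shutter's tab to the left until the compartment is fully open, leaving the wheels on the code. Leave everything else lying where it is.

Things in the scene. Friction and masses are not known exactly. Their poses are not given: they have to be found in the camera images.
- case: grey kit case fixed to the bench, 210 (x) x 300 (y) x 85 mm high; origin under its centre, x away from the robot, y to the left along its long side, yaw within 0.35 rad. Near half: the lock, three black thumbwheels in a row, 52 mm apart. Far half: a compartment under the shutter at the right (-y) end. A wheel lets the shutter's fin pass only within about 15 degrees of its code
- wheel_left: left black rubber thumbwheel: cylinder of radius 28 mm, 22 mm wide; origin at its centre on the axle, (-55, +52, 71) mm in the case's frame; the axle is its y, along the case's y. It stands 14 mm proud of the case top. It turns without end both ways, no clicks or stops, and stays where it is left; its smooth rim takes about 1.3 N to drag, so a tip on top must press with several newtons and may slip
- wheel_middle: middle wheel, same as the left one, origin at (-55, 0, 71) mm in the case's frame. Each rim has five equal faces of 72 degrees, thin lines between, bearing 1, 2, 3, 4 or 5 small white dots in this order; a face is set when its middle is on top. Rolling a wheel's top away from the robot brings up the next higher number (after 5 comes 1)
- wheel_right: right wheel, same as the left one, origin at (-55, -52, 71) mm in the case's frame
- left_top (a point): fixed point on the case: the topmost point of the left wheel's rim, 99 mm above the bench, over its axle
- left_code (a point): point on the rim of the left wheel (28 mm from the axle, mid-width) at the middle of its 4-dot face; it goes round with the wheel, and may be hidden inside the case
- middle_top (a point): fixed point on the case: the topmost point of the middle wheel's rim, 99 mm above the bench, over its axle
- middle_code (a point): point on the rim of the middle wheel (28 mm from the axle, mid-width) at the middle of its 1-dot face; it goes round with the wheel, and may be hidden inside the case
- right_top (a point): fixed point on the case: the topmost point of the right wheel's rim, 99 mm above the bench, over its axle
- right_code (a point): point on the rim of the right wheel (28 mm from the axle, mid-width) at the middle of its 3-dot face; it goes round with the wheel, and may be hidden inside the case
- shutter (a joint): travel of the flat aluminium shutter (92 x 108 x 6 mm, its top 91 mm above the bench), in m: 0 closed, 0.100 fully open; it slides to the left (the case's +y) with about 2 N of friction and stays where it is left. With a wrong code it stops after about 6 mm of play
- tab (a point): middle of the top edge of the shutter's upright tab: 50 mm along the case's x, 8 mm thick along y, 26 mm high above the shutter (top edge 117 mm above the bench); moves with the shutter
- tin: small round steel tin, 40 mm across, 18 mm high, standing on the case left of the wheels; origin under its centre; to be left alone
- spool: grey solder spool, 48 mm across, 30 mm high, standing on the far left of the case's top, beyond the end of the shutter's travel; origin under its centre; to be left alone
- pliers: pliers with red grips, 160 mm long, lying left of the case; origin under the pivot, jaws to its +x; to be left alone
- cutters: cutters with red grips, 145 mm long, lying right of the case; origin under the pivot; to be left alone
- board: bare green circuit board 90 x 70 x 4 mm lying beyond the case; origin under its centre; to be left alone
- screwdriver: screwdriver lying to the right of the case; to be left alone

How it is judged:
By the outcome, as a careful person would: the job done as asked, in the order asked, and still so for the second after the job is handed in, with the robot touching nothing.
It also fails if it takes over 72 s, if anything falls off the work surface, if the arm or the gripper's body presses on something with over 40 N, if the wrist force passes 120 N, or if a joint passes its speed limit or range.

ROBOT

A 6-joint arm with a two-finger parallel gripper is mounted at the origin on the work surface. World frame = base frame: x ahead of the robot, y to its left, z up, the work surface at z = 0. Lengths are in mm, angles in rad, forces in N, time in s.
With the tool pointing down it reaches from about 300 to 775 mm from the base axis. Payload 14.6 kg.
Tool frame: the origin (TCP) lies on the centre line of the jaws, within the pads' length; the fingertips stand 19 mm ahead of it and the grasp point (between the pads) is the TCP (bot.tip_reach is the distance from the TCP to the fingertips, in mm); z points along the fingers, y is the line along which they close (so a half turn about z gives the same grasp; the last joint's range is limited). The gripper opens to 85 mm and grips with 20 to 120 N. Pads are 22 mm wide; open, the fingers measure 114 mm over their backs; the gripper's body (76 mm by 85 mm) begins 54 mm behind the grasp point. The pads swing forward as they close: fully open they stand 13 mm farther back than shut.
Start: joints at [-1.409, 0.3, 1.521, -0, 1.321, -0.067], TCP at [124.739, -535.658, 250.281] pointing down, gripper open.
Joint ranges: [-3.03, 3.03], [-0.79, 2.21], [0.23, 2.52], [-1.04, 4.18], [0, 3.07], [-2.55, 2.55]. Speed limits (rad/s): [2.22, 2.22, 2.57, 3.14, 3.14, 3.14].

INTERFACE

Orientations are given as a unit quaternion [w, x, y, z].
In Python, from rig import bot gives the robot as it stands. Calls block until the motion is done:
- bot.move_to(position, orientation): joint-space move of the TCP to a pose.
- bot.servo_line(position, attitude=None, speed=150, until_force=None): straight line of the TCP; attitude=None keeps the orientation; speed is the mean speed in mm/s. With until_force (N) it stops when the force on the tool has changed by that much, and returns True; else False.
- bot.move_joints(angles): joint-space move.
- bot.move_gripper(opening, grip_force=None): finger opening in mm; grip_force is the grip in N (None keeps the last); returns when the fingers have stopped.
- bot.dwell(seconds).
- bot.ik(position, orientation): joint angles nearest the present ones, or None.
- bot.read_state(): the state.
- bot.read_camera(name): name is "scene" or "top" or "wrist"; returns a dict with "image" (400x640x3 uint8, blue, green, red), "depth" (400x640 float32, mm along the optical axis (not along the pixel's ray), 0 where there is no reading), "fovy" (degrees; the focal length in pixels is half the picture's height over the tangent of half this angle, whatever the lens; pixels are square), "cx", "cy" (the principal point, pixels), "eye" and "attitude" of the camera in the world; the wrist camera has in their place "mount" (4x4, takes a point from camera to tool coordinates, whose origin is the TCP and whose axes are the flange's). Camera axes: x right, y down, z forward; pixel columns grow to the right and rows downward; lengths in mm; the calibration is good to about 2 mm. A picture is of the moment at which its call begins: read the wrist's pose just before it.
A pose or a line that the arm cannot do raises bot.MotionError and nothing moves.
- bot.finish_job(): hands the job in; it is judged then, once.
The state is a dict: "clock": time; "joint_positions": joint angles; "qvel": joint speeds; "effort": joint torques, N m; "ee_pos": TCP position; "tool_rot": TCP orientation; "ft_force": force on the tool from outside, world axes, zero at the start; "moment": the same for the moment, N m; "grip_width": finger opening in mm; "grip_force": force on a finger pad.
Only numpy, scipy, OpenCV 4.12 (cv2) and the standard library are available. Lean on these libraries where they do the work, as an engineer would, in place of code of your own. Each camera call takes 0.05 s, during which the arm holds its last target. There are 200 camera calls.

## Working session

There is one attempt and no reset: what is moved stays moved. The work goes in short steps, each a Python script; the robot and the scene stay as the last script left them, time stands still between calls to the robot, and variables do not carry over. Pictures are saved under pics/ and viewed, at most 10 in all, crops included, and the job is handed in when it is done.

```bash
mkdir -p pics; ls
python3 - <<'E'
from rig import bot
import cv2,numpy as np
for n in("top","scene"):
    c=bot.read_camera(n); cv2.imwrite(f"pics/{n}0.png",c["image"]); np.savez(f"pics/{n}0.npz",**c)
    print(n,c["fovy"],c["cx"],c["cy"],c["eye"],c["attitude"])
s=bot.read_state();print(s["clock"],s["tool_rot"],s["grip_width"])
print(bot.read_camera("wrist")["mount"])
E
```

```text
pics
top 50.052329429461864 318.42581344530834 196.83306541036862 [ 506.4578722    62.45812635 1093.17593392] [ 0.0181212  -0.69981697  0.71305955 -0.03839153]
scene 46.69966548831822 324.82348865100766 200.37771012189103 [1006.11550131  396.70552974  984.8852762 ] [-0.11676832  0.41475136  0.86894069 -0.24349238]
0.1 [-5.41382603e-04  9.93465607e-01  1.14130601e-01 -1.51040134e-05] 85.23445456170052
[[ 9.90725927e-04 -9.54478084e-01 -2.98279410e-01  7.74918442e+01]
 [ 9.99999285e-01  7.45789288e-04  9.34981361e-04  2.18020195e-01]
 [-6.69965630e-04 -2.98280123e-01  9.54478140e-01 -1.24332380e+02]
 [ 0.00000000e+00  0.00000000e+00  0.00000000e+00  1.00000000e+00]]
```

View pics/top0.png

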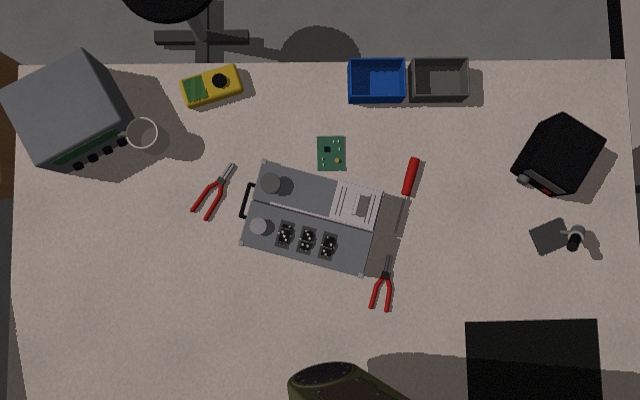

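View pics/scene0.png

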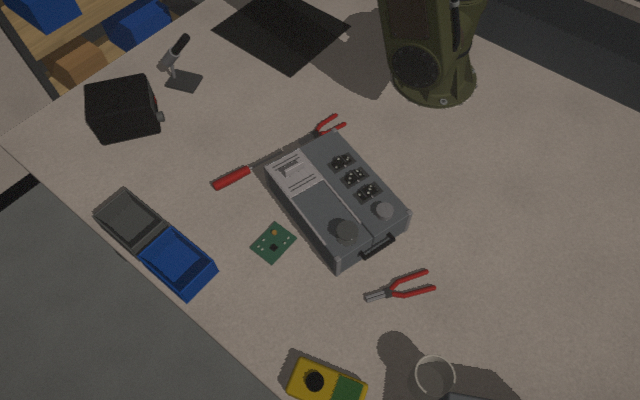

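The top view shows the case centred near (313,217) with its left end tilted away from the robot. The wheels are at (286,234), (307,239) and (328,245), and the tab is near (362,205). The scene view agrees. Next I'll locate the case and look at the wheels from close up.

```bash
cat > h.py <<'E'
import numpy as np, cv2
from rig import bot
from scipy.spatial.transform import Rotation as R
def rot(q): return R.from_quat(np.r_[q[1:],q[0]]).as_matrix()
def pose(c,s=None):
    if "mount" in c:
        T=np.eye(4);T[:3,:3]=rot(s["tool_rot"]);T[:3,3]=s["ee_pos"];T=T@np.asarray(c["mount"]);return T[:3,:3],T[:3,3]
    return rot(c["attitude"]),np.asarray(c["eye"])
def foc(c): return 200/np.tan(np.radians(float(c["fovy"]))/2)
def rays(c,uv,Rm):
    uv=np.atleast_2d(uv).astype(float);f=foc(c)
    return np.c_[(uv[:,0]-c["cx"])/f,(uv[:,1]-c["cy"])/f,np.ones(len(uv))]@Rm.T
def plane(c,uv,z,s=None):
    Rm,e=pose(c,s);d=rays(c,uv,Rm);return e+d*((z-e[2])/d[:,2])[:,None]
def cloud(c,s=None):
    Rm,e=pose(c,s);v,u=np.mgrid[0:400,0:640]
    d=rays(c,np.c_[u.ravel(),v.ravel()],Rm)
    return (e+d*c["depth"].reshape(-1,1)).reshape(400,640,3)
def proj(c,P,s=None):
    Rm,e=pose(c,s);q=(np.atleast_2d(P)-e)@Rm;return q[:,:2]/q[:,2:]*foc(c)+[c["cx"],c["cy"]]
def down(phi): # tool z down, tool x at world angle phi
    x=np.array([np.cos(phi),np.sin(phi),0]);z=np.array([0,0,-1.]);q=R.from_matrix(np.c_[x,np.cross(z,x),z]).as_quat()
    return np.r_[q[3],q[:3]]
E
python3 - <<'E'
from h import *
for n in("top","scene"):
    c=dict(np.load(f"pics/{n}0.npz"));P=cloud(c);g=c["image"].max(2)
    roi=(abs(P[...,0]-495)<190)&(abs(P[...,1]-65)<190)
    m=(roi&(P[...,2]>76)&(P[...,2]<135)).astype(np.uint8)
    k,l,st,ce=cv2.connectedComponentsWithStats(m);i=1+st[1:,4].argmax()
    Q=P[l==i];top=Q[abs(Q[:,2]-86)<5]
    print(n,cv2.minAreaRect(top[:,:2].astype(np.float32)),np.median(top[:,2]))
    b=((g<40)&(l==i)).astype(np.uint8);b=cv2.morphologyEx(b,cv2.MORPH_CLOSE,np.ones((5,5)))
    k,l2,st,ce=cv2.connectedComponentsWithStats(b)
    for j in range(1,k):
        if st[j,4]>60: print(st[j],ce[j].round(1),plane(c,ce[j],92).round(1))
    t=(l==i)&(P[...,2]>97)
    k,l2,st,ce=cv2.connectedComponentsWithStats(t.astype(np.uint8))
    for j in range(1,k):
        if st[j,4]>8:
            q=P[l2==j];print("high",st[j,4],q.mean(0).round(1),q[:,2].max().round(1))
s=bot.read_state();print(s["tool_rot"],rot(s["tool_rot"]).round(2))
E
```

```text
top ((539.061279296875, 49.35176086425781), (303.0975036621094, 211.80340576171875), 73.89363098144531) 85.55529799150474
[278 224  15  21 228] [285.1 234.3] [[500.4 112.1  92. ]]
[299 229  16  22 227] [306.8 239.9] [[486.5  62.   92. ]]
[321 235  15  22 231] [328.1 245.7] [[472.   12.6  92. ]]
high 337 [620.8 144.3 115.1] 120.3
high 90 [566.7 -51.8 115.1] 120.8
high 232 [522.6 173.7 102.9] 108.2
high 70 [501.9 113.8  99.1] 103.5
high 72 [487.5  64.2  99.1] 103.4
high 77 [472.   14.1  99.1] 102.9
scene ((539.7685546875, 50.79292297363281), (304.5984802246094, 211.0742950439453), 73.81974792480469) 84.32114606010327
[332 155  19  15 142] [340.1 161.8] [[476.5  16.4  92. ]]
[345 170  19  15 157] [353.5 176.3] [[489.8  66.2  92. ]]
[357 186  21  14 161] [366.3 192.2] [[506.4 115.5  92. ]]
high 24 [474.9  16.3  98.5] 100.7
high 141 [569.7 -49.8 109.6] 118.8
high 31 [486.8  66.5  98.4] 100.7
high 12 [502.7 110.3  99. ] 101.8
high 12 [500.5 121.2  98.5] 101.7
high 228 [523.8 176.  101.5] 106.3
high 349 [621.3 145.9 113.5] 118.4
[-4.35636672e-04  9.93462833e-01  1.14155198e-01 -3.21946771e-05] [[ 0.97  0.23 -0.  ]
 [ 0.23 -0.97  0.  ]
 [ 0.   -0.   -1.  ]]
```

```bash
cat >> h.py <<'E'
YAW=np.radians(73.85-90); C=np.array([539.4,50.0]); X=np.array([np.cos(YAW),np.sin(YAW)]); Y=np.array([-X[1],X[0]])
def w(x,y,z): return np.r_[C+x*X+y*Y,z]
def look(name,up=210,crop=True):
    # camera above the wheels: aim optical axis at middle wheel top
    s=bot.read_state();c=bot.read_camera("wrist");P=proj(c,[w(-55,yy,99) for yy in(52,0,-52)],s)
    cv2.imwrite(f"pics/{name}.png",c["image"]);np.savez(f"pics/{name}.npz",q=s["tool_rot"],p=s["ee_pos"],**c)
    print(s["clock"],P.round(0).tolist());return c,s
def over(up=200):
    M=np.asarray(bot.read_camera("wrist")["mount"]);q=down(YAW);Rm=rot(q)
    cz=Rm@M[:3,2];p=w(-55,0,99)-cz*up-Rm@M[:3,3]
    bot.move_to(p,q)
E
python3 - <<'E'
from h import *
print(down(YAW), bot.ik(w(-55,0,250),down(YAW)), bot.ik(w(-55,0,250),down(YAW+np.pi)))
bot.move_gripper(0)
over(200);print(bot.read_state()["ee_pos"]);look("w1")
E
```

```text
[-0.          0.99008504 -0.14046924  0.        ] [ 5.87830536e-02  1.68269517e-01  1.68403716e+00 -4.44089210e-16
  1.28928597e+00  1.91145005e+00] [ 5.87830536e-02  1.68269517e-01  1.68403716e+00 -4.44089210e-16
  1.28928597e+00 -1.23014260e+00]
[469.71231024  70.17795936 165.64290887]
3.4583 [[245.0, 202.0], [320.0, 202.0], [394.0, 202.0]]
```

View pics/w1.png

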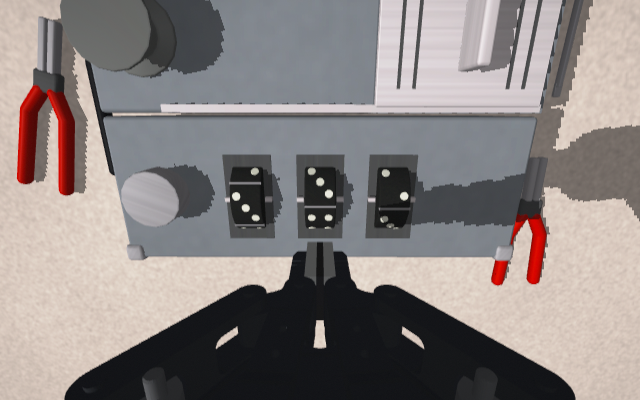

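The wrist view shows the wheels at (247,195), (320,197) and (394,197), with dots and divider lines visible. I'll enlarge it to read them.

Run:
```python
from h import *
i=cv2.imread("pics/w1.png")[150:245,220:420];cv2.imwrite("pics/w1c.png",cv2.resize(i,None,fx=4,fy=4,interpolation=cv2.INTER_CUBIC))
```

```text
(no output)
```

View pics/w1c.png

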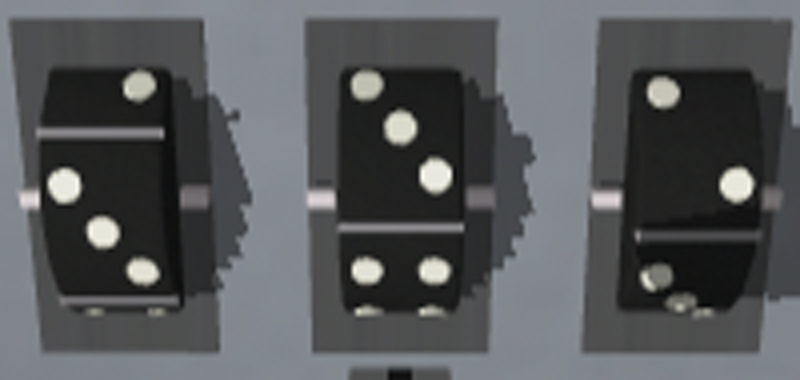

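Left wheel: 3 on top, with the 3/4 line low at crop row 300. Middle wheel: 3 then 4, with the line at row 228. Right wheel: 2 then 3, with the line at row 236. I'll measure the divider angles by casting onto the rim, then try the first drag, on the right wheel.

```bash
cat >> h.py <<'E'
def lines(c,s,dz=0):
    """divider angles (deg from top, + away from robot) for left, middle, right, from brightness sampled along the rim"""
    th=np.radians(np.arange(-75,76,1.));out=[];g=cv2.cvtColor(c["image"],cv2.COLOR_BGR2GRAY)
    for yy in(52,0,-52):
        G=[]
        for o in np.linspace(-8,8,9):
            P=np.array([w(-55+28*np.sin(t),yy+o,71+28*np.cos(t)) for t in th])
            uv=proj(c,P,s).astype(np.float32);G.append(cv2.remap(g,uv[:,:1],uv[:,1:],cv2.INTER_LINEAR)[:,0])
        p=np.percentile(np.array(G,float),15,axis=0)-np.median(G)
        out.append([(int(np.degrees(th[i]).round()),int(p[i])) for i in range(1,len(p)-1) if p[i]>=p[i-1] and p[i]>p[i+1] and p[i]>18])
    return out
def drag(y,deg,top,L=8,speed=60,press=7,xo=0):
    """flat closed tip on the rim; deg>0 rolls the top away. Returns forces."""
    n=int(np.ceil(abs(deg)/(2*np.degrees(L/28))));d=28*np.radians(deg)/n;q=down(YAW);F=[]
    for k in range(n):
        a=-55+xo-d/2
        bot.servo_line(w(a,y,top+12),q,speed=150) 
        bot.servo_line(w(a,y,top+3),speed=80)
        hit=bot.servo_line(w(a,y,top-8),speed=15,until_force=press)
        s=bot.read_state();z=s["ee_pos"][2]
        bot.servo_line(w(a+d,y,z),speed=speed)
        F.append((hit,round(z,2),s["ft_force"].round(1).tolist(),bot.read_state()["ft_force"].round(1).tolist()))
        bot.servo_line(w(a+d,y,top+12),speed=150)
    return F
E
python3 - <<'E'
from h import *
d=np.load("pics/w1.npz");print(lines(d,dict(ee_pos=d["p"],tool_rot=d["q"])))
print(bot.tip_reach)
top=99+bot.tip_reach
bot.servo_line(w(-55,-52,top+40),down(YAW),speed=200)
print(drag(-52,25,top))
bot.servo_line(w(-55,-52,top+40),down(YAW),speed=200)
over();print(lines(*look("w2")))
E
```

```text
[[(-47, 60), (28, 82), (62, 28), (65, 28), (67, 27)], [(-6, 92), (70, 40), (73, 40)], [(-9, 38), (62, 42), (71, 42)]]
19.0
[(True, np.float64(117.92), [1.4, -0.9, 6.0], [1.5, 0.4, 3.6])]
6.225 [[245.0, 201.0], [320.0, 201.0], [395.0, 202.0]]
[[(-46, 48), (28, 76), (69, 31), (74, 32)], [(-6, 93), (63, 40), (66, 40), (72, 39)], [(-70, 24), (-66, 24), (4, 118), (58, 44), (62, 43)]]
```

Run:
```python
from h import *
top=99+bot.tip_reach
def hop(y): bot.servo_line(w(-55,y,top+14),down(YAW),speed=250)
bot.servo_line(w(-55,-52,top+40),down(YAW),speed=250)
print(drag(-52,30,top,press=14,L=9))
hop(0);print(drag(0,-30,top,press=18,L=9))
hop(52);print(drag(52,30,top,press=18,L=9,speed=30))
over();print(lines(*look("w3")))
```

```text
[(True, np.float64(117.9), [0.2, -0.5, 7.0], [1.5, -1.2, 2.9])]
[(True, np.float64(117.67), [1.2, -1.5, 7.0], [-1.9, -0.8, 6.2])]
[(True, np.float64(117.9), [0.2, -1.5, 7.1], [1.5, -0.2, 1.9])]
12.8583 [[244.0, 202.0], [319.0, 202.0], [394.0, 202.0]]
[[(-67, 26), (-14, 91)], [(-33, 65), (41, 61), (59, 23), (66, 23), (68, 22)], [(-63, 58), (20, 113), (58, 41), (68, 41), (73, 41)]]
```

```bash
sed -i 's/z=s\["ee_pos"\]\[2\]/z=s["ee_pos"][2]-0.5/' h.py
python3 - <<'E'
from h import *
top=99+bot.tip_reach
def hop(y): bot.servo_line(w(-55,y,top+14),down(YAW),speed=250)
bot.servo_line(w(-55,-52,top+30),down(YAW),speed=250)
print(drag(-52,16,top,press=14,L=9))
hop(0);print(*drag(0,-100,top,press=14,L=9),sep="\n")
hop(52);print(*drag(52,50,top,press=14,L=9),sep="\n")
over();print(lines(*look("w4")))
E
```

```text
[(True, np.float64(117.4), [1.6, -0.9, 6.9], [1.6, -0.9, 6.8])]
(True, np.float64(117.13), [1.5, -1.4, 6.3], [-1.8, -1.0, 8.8])
(True, np.float64(117.13), [1.3, -1.2, 7.6], [-1.6, -0.0, 8.3])
(True, np.float64(117.12), [0.6, -1.8, 6.6], [-1.5, -1.3, 8.5])
(True, np.float64(117.4), [0.5, -1.8, 7.6], [0.9, -1.6, 6.5])
(True, np.float64(117.42), [1.1, -1.6, 7.5], [1.2, -0.9, 6.3])
23.825 [[244.0, 202.0], [319.0, 202.0], [394.0, 202.0]]
[[(-41, 32), (33, 73), (60, 22), (65, 22), (70, 23)], [(-66, 62), (13, 120), (60, 43), (72, 43)], [(-67, 22), (-64, 22), (-39, 25), (34, 80), (59, 35), (61, 35)]]
```

Run:
```python
from h import *
top=99+bot.tip_reach
def hop(y): bot.servo_line(w(-55,y,top+14),down(YAW),speed=250)
bot.servo_line(w(-55,0,top+30),down(YAW),speed=250)
print(*drag(0,-48,top,press=14,L=12),sep="\n")
hop(52);print(*drag(52,4,top,press=14,L=9),sep="\n")
over();c,s=look("w5");print(lines(c,s))
cv2.imwrite("pics/w5c.png",cv2.resize(c["image"][0:250,220:560],None,fx=2.3,fy=2.3,interpolation=cv2.INTER_CUBIC))
P=cloud(c,s);q=(P[...,:2]-C);lx=q@X;ly=q@Y
m=(P[...,2]>108)&(P[...,2]<125)&(lx>15)&(ly<-40)
print(m.sum(),[np.percentile(v[m],[2,50,98]).round(1) for v in(lx,ly,P[...,2])])
```

```text
(True, np.float64(116.34), [1.9, -1.2, 6.4], [-3.5, -0.5, 14.4])
(True, np.float64(117.41), [0.1, -1.1, 8.1], [-0.2, -0.8, 5.9])
28.15 [[244.0, 202.0], [319.0, 202.0], [393.0, 202.0]]
[[(-35, 44), (38, 78)], [(-66, 20), (-35, 87), (38, 82), (59, 44)], [(-67, 23), (-65, 23), (-38, 24), (35, 85), (58, 37), (61, 36), (66, 36), (71, 36)]]
1453 [array([30. , 45.8, 60.4]), array([-93.2, -87.4, -85.5]), array([108.4, 116.9, 118.9])]
```

View pics/w5c.png

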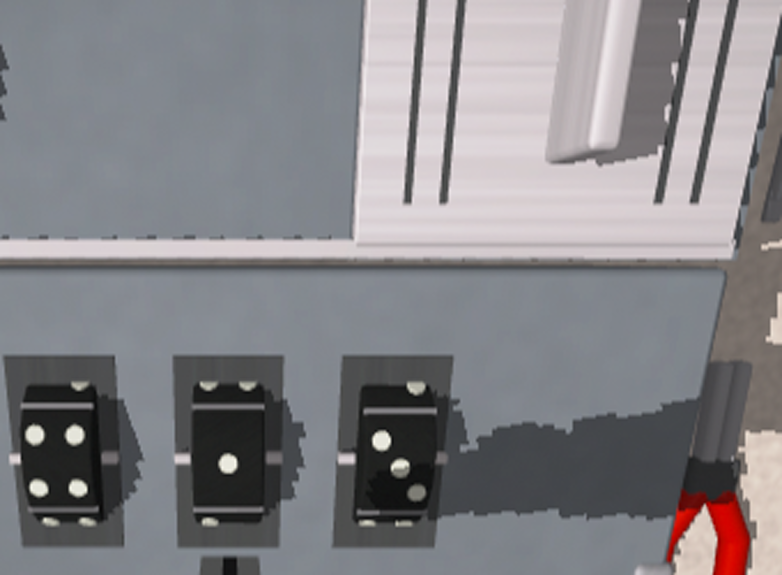

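The view shows 4, 1 and 3 dots on top, within about 3 degrees. The tab is near case (55,-88) with its top at 117 mm. I'll push it from its right side.

Run:
```python
from h import *
q=down(YAW)
bot.servo_line(w(-20,-60,200),q,speed=250)
bot.servo_line(w(55,-125,160),q,speed=250)
print(bot.servo_line(w(55,-125,117),speed=80,until_force=8))
hit=bot.servo_line(w(55,30,117),speed=45,until_force=14)
s=bot.read_state();p=np.array(s["ee_pos"][:2])-C
print(hit,p@X,p@Y,s["ft_force"],s["clock"])
bot.servo_line(w(55,p@Y-8,117),speed=80)
bot.servo_line(w(55,p@Y-8,170),speed=150)
s=bot.read_state()
over();c,s=look("w6");print(lines(c,s))
t=bot.read_camera("top");cv2.imwrite("pics/t6.png",cv2.resize(t["image"][130:300,180:440],None,fx=3,fy=3))
P=cloud(c,s);d=(P[...,:2]-C);lx=d@X;ly=d@Y
m=(P[...,2]>108)&(P[...,2]<125)&(lx>15)&(ly<60)
print(m.sum(),[np.percentile(v[m],[2,50,98]).round(1) for v in(lx,ly,P[...,2])])
```

```text
False
True 55.11081990470233 -7.833674525118054 [-3.57899019 -6.77012269  4.98339697] 32.2917
33.675 [[245.0, 202.0], [320.0, 202.0], [394.0, 202.0]]
[[(-36, 41), (38, 60), (60, 18), (71, 20)], [(-68, 22), (-66, 22), (-36, 83), (37, 97), (58, 45), (64, 43), (70, 44)], [(-66, 23), (-63, 22), (-38, 27), (34, 92), (59, 37), (61, 37), (64, 36), (74, 36)]]
1023 [array([29.9, 45.1, 59.2]), array([ 6. ,  9.7, 13.7]), array([110. , 117.3, 119. ])]
```

View pics/t6.png

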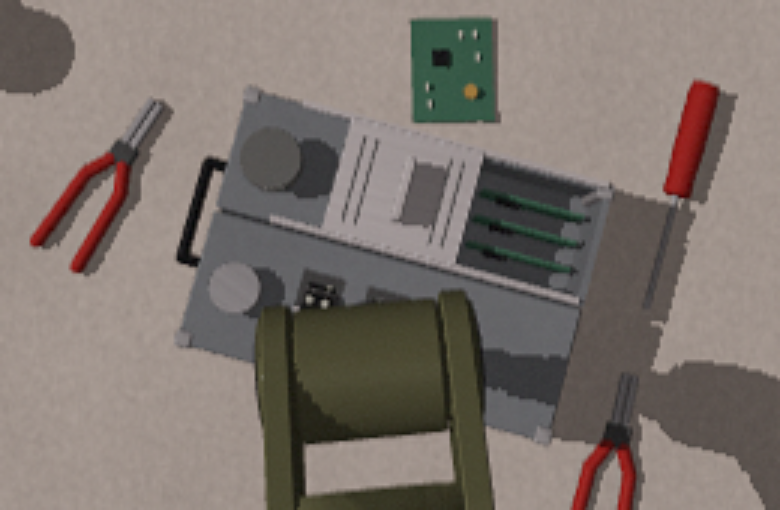

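View pics/w6.png

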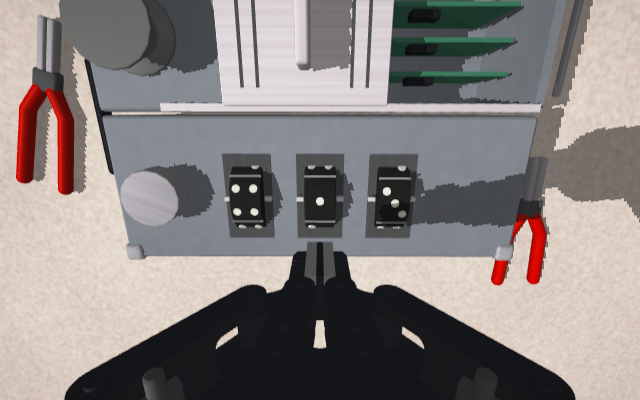

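Both views show the compartment open, the code still set and nothing else moved. The tab moved about 98 mm, so I'll press it once more against the end stop to be sure.

Run:
```python
from h import *
q=down(YAW)
bot.servo_line(w(55,-18,165),q,speed=200)
bot.servo_line(w(55,-18,117),speed=80,until_force=10)
hit=bot.servo_line(w(55,8,117),speed=20,until_force=22)
s=bot.read_state();p=np.array(s["ee_pos"][:2])-C
print(hit,p@Y,s["ft_force"],s["clock"])
bot.servo_line(w(55,p@Y-8,117),speed=80)
bot.servo_line(w(55,p@Y-8,170),speed=150)
over();c,s=look("w7");print(lines(c,s))
P=cloud(c,s);d=(P[...,:2]-C);lx=d@X;ly=d@Y
m=(P[...,2]>108)&(P[...,2]<125)&(lx>15)&(ly<60)
print([np.percentile(v[m],[2,50,98]).round(1) for v in(lx,ly)],bot.read_state()["clock"])
```

```text
True -7.890584693857434 [-2.65493518 -5.26471023  6.07175714] 36.0333
37.425 [[245.0, 202.0], [320.0, 202.0], [394.0, 202.0]]
[[(-36, 42), (38, 60), (59, 18), (65, 19)], [(-66, 22), (-36, 85), (37, 98), (58, 45), (70, 44), (72, 43)], [(-67, 23), (-65, 22), (-63, 21), (-39, 27), (34, 92), (58, 37), (63, 36), (66, 36)]]
[array([29.9, 45.3, 59.2]), array([ 6. ,  9.7, 13.7])] 37.475
```

The second push stopped hard at the same place with 22 N, so the shutter is at its end stop. The code is unchanged, so I'm handing the job in.

```bash
python3 -c "
from rig import bot
print(bot.finish_job())"
```

```text
the job is handed in; nothing more can be done
None
```

The wheels are on 4-1-3, the shutter is open against its end stop, nothing else was moved, and the job is handed in at about 37 s; no verdict came back.

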